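# Weigh the tall pail on the sprung twin hook

### The job

Weigh the taller of the two lidded steel pails: hang it by its bail across both prongs of the spring scale's hook, lowering it gently with the hook as it dips rather than dropping it on, then let go and wait until it hangs straight and still. Leave the low pail where it stands.

Things in the scene. Friction and masses are not known exactly. Their poses are not given: they have to be found in the camera images.
- tall_bail (a point): Tall lidded steel pail, the one to weigh, 0.34 to 0.6 kg: 102 mm across, 80 mm high at the lid. Point: middle of the top bar of its stiff square bail, 125 mm above the underside, 45 mm above the lid. The bar is round, 8 mm thick, along point y, 104 mm clear between its uprights; z up.
- low_bail (a point): The low lidded steel pail, to be left alone: same width and bail, only 44 mm high at the lid. Point: middle of its bail's top bar, 89 mm above its underside. y along the bar, z up.
- hook_seat (a point): The spring scale's twin hook, nothing above it: two 8 mm prongs, 60 mm clear between, each with a 45 degree V open upward. Point: midway between the Vs, where the middle of the bail's bar rests (bar along point y, a prong each side of the middle); 216 mm high unloaded, sinks with the hook. Prong ends rise 28 mm over it; x runs back to crossbar (100 mm off, 40 mm over it) and post (130 mm). z up.
- hook (a joint): Travel of the sprung hook in m: 0 unloaded (up), grows as it sinks straight down, stop at 0.05. Spring about 180 N/m, lightly damped: the tall pail sinks it about 18 to 33 mm, and it bobs for a second or two if let go early.
Things that resemble listed ones, but are neither listed nor needed, are in the scene too. What is shaped like the part that bears tall_bail but pink or purple is not meant.

How it is judged:
On the way:
1. the tall pail hangs with its bail's bar in both prongs, the hook dipped under it, let go by the gripper (distance between tall_bail and hook_seat below 0.02 m and value of joint hook above 0.008 m and contact force between tall and the fingers below 0.1 N), for 0.2 s.
At the end, for the whole second after the job is handed in: The tall pail hangs by its bail on both prongs, the bar's middle within 20 mm of the hook's seat, upright within 10 degrees, the hook dipped at least 12 mm and settled (moving slower than 15 mm/s, pail slower than 30 mm/s) (distance between tall_bail and hook_seat below 0.02 m and angle between tall_bail's own z axis and vertical below 0.175 rad and value of joint hook above 0.012 m and velocity of joint hook between -0.015 and 0.015 m/s and linear speed of tall below 0.03 m/s); the robot touches nothing.
It fails at once if the pail is dropped onto the hook (the hook is driven down faster than 0.24 m/s) (velocity of joint hook above 0.24 m/s).
It fails at once if the low pail is moved more than 30 mm (distance of low_bail from where it was at the start of the episode above 0.03 m).
It also fails if it takes over 53 s, if anything falls off the work surface, if the arm or the gripper's body presses on something with over 40 N, if the wrist force passes 120 N, or if a joint passes its speed limit or range.

### The arm

A 6-joint arm with a two-finger parallel gripper is mounted at the origin on the work surface. World frame = base frame: x ahead of the robot, y to its left, z up, the work surface at z = 0. Lengths are in m, angles in rad, forces in N, time in s.
With the tool pointing down it reaches from about 0.35 to 0.85 m from the base axis. Payload 8.1 kg.
Tool frame: the origin (TCP) lies between the finger pads; the fingertips stand 11 mm ahead of it and the grasp point (between the pads) lies 8 mm behind it (robot.tips_ahead is the distance from the TCP to the fingertips, in m); z points along the fingers, y is the line along which they close (so a half turn about z gives the same grasp; the last joint's range is limited). The gripper opens to 93 mm and grips with 3 to 60 N. Pads are 15 mm wide; open, the fingers measure 128 mm over their backs; the gripper's body (75 mm by 188 mm) begins 65 mm behind the grasp point.
Start: joints at [1.23, 0.13, 1.488, -0, 1.523, -0.085], TCP at [0.152, 0.58, 0.23] pointing down, gripper open.
Joint ranges: [-2.96, 2.96], [-0.89, 2.26], [0.02, 2.5], [-1.34, 4.48], [0, 2.73], [-2.66, 2.66]. Speed limits (rad/s): [2.39, 2.39, 2.79, 3.14, 3.14, 3.14].

### API

Orientations are given as a rotation vector (axis times angle).
In Python, from plant import robot gives the robot as it stands. The module is installed in compiled form; this text tells all that it offers.
- The arm moves only by the tool move_arm, never from a script. Its argument "deltas" is one flat list of numbers, 7 for each row, row after row: the shift along the tool's x, y, z in m, then the turn, a rotation vector about the tool's x, y, z in rad, then the opening, from 0 (shut) to 1 (fully open). A call has 1 to 12 rows; each row is the pose to reach, as a shift and turn from the pose commanded when the call began, along the tool's axes at that moment; what a row does not reach only later rows make up. A row lasts 1/8 s, in which the tool goes at most 62.5 mm and 10.7 degrees, less where a joint would pass 70% of its speed; a pose out of reach is approached as far as the arm can. A call with a gripper value outside its range is refused whole. The fingers move at their own pace and stop on an object; "squeeze" is the grip in N (left out, the last holds). Time passes only in rows, so rows that repeat a pose let the fingers close. It gives the time, the measured TCP pose, the force, the opening and the grip force at its end, in the units of the state.
- robot.read_state(): the state, without advancing time (a new reading comes with each control period).
- robot.read_camera(name): name is "side" or "top" or "wrist"; returns (picture, depth): 420x560x3 uint8, red, green, blue; 420x560 float32, m along the optical axis (not along the pixel's ray), 0 where there is no reading.
- robot.camera_model(name): a dict with "K" (3x3 intrinsics, pixels), "R" (3x3) and "t" (3): a world point X has camera coordinates R X + t; the wrist camera has in their place "tool_from_camera" (4x4, takes a point from camera to tool coordinates, whose origin is the TCP and whose axes are the flange's). Camera axes: x right, y down, z forward; pixel columns grow to the right and rows downward; lengths in m; the calibration is good to about 2 mm. The wrist camera is an equidistant fisheye: a pixel r from the principal point sees the ray r / f radians off the axis. A picture is of the moment at which its call begins: read the wrist's pose just before it. camera_model takes no time and is no camera call.
- robot.close_job(): hands the job in; it is judged then, once.
Trained networks look in the newest picture that a camera, given by its name, has taken for a name from the list of things; names that differ only in an ending like _2 or _b are one class to them, and where a whole thing is asked for, a point or a joint stands for the part that bears it (a point fixed in the world has none). Each returns a list of dicts, best first, with "confidence" (0 to 1); they miss things now and then, are a little off and sometimes report something else, mostly with a low value. They report only what shows in the picture. A call takes as long as a camera call. They do not tell look-alikes from the thing itself.
- robot.recognise(camera, label): "uv" ([column, row] in pixels, amid what is visible of it).
The state is a dict: "t": time; "q": joint angles; "dq": joint speeds; "joint_torque": joint torques, N m; "tool_pos": TCP position; "orientation": TCP orientation; "force": force on the tool from outside, world axes, zero at the start; "wrist_torque": the same for the moment, N m; "opening": finger opening in m; "gripper_force": force on a finger pad.
Only numpy, scipy, OpenCV 4.12 (cv2) and the standard library are available. Lean on these libraries where they do the work, as an engineer would, in place of code of your own. Each camera call takes 0.05 s, during which the arm holds its last target. There are 200 camera calls.

## Working session

There is one attempt and no reset: what is moved stays moved. The work goes in short steps, Python scripts to look and compute and a tool call to move; the robot and the scene stay as the last step left them, time stands still between calls to the robot, and variables do not carry over. Pictures are saved under pics/ and viewed, at most 10 in all, crops included, and the job is handed in when it is done.

Besides the shell and the picture viewer there is one more tool, called after "Emit:" in YAML: its name, and indented under it one key for each argument. move_arm: Moves the arm, as the interface text tells. Its arguments: {"type":"object","properties":{"deltas":{"type":"array","items":{"type":"number"}},"squeeze":{"type":"number"}},"required":["deltas"]}

```bash
mkdir -p pics; cat > h.py <<'E'
import numpy as np, cv2
from plant import robot
from scipy.spatial.transform import Rotation as Rn
def world(cam,uv,d):
    m=robot.camera_model(cam);K=np.array(m["K"]);R=np.array(m["R"]);t=np.array(m["t"])
    p=np.linalg.inv(K)@np.array([uv[0],uv[1],1.])*d
    return R.T@(p-t)
def cloud(cam,dep):
    m=robot.camera_model(cam);K=np.array(m["K"]);R=np.array(m["R"]);t=np.array(m["t"])
    v,u=np.mgrid[:dep.shape[0],:dep.shape[1]]
    P=np.stack([(u-K[0,2])/K[0,0]*dep,(v-K[1,2])/K[1,1]*dep,dep],-1)
    return (P-t)@R
def save(n,p): cv2.imwrite("pics/"+n,cv2.cvtColor(p,cv2.COLOR_RGB2BGR))
E
python3 - <<'E'
from h import *
ims=[]
for c in("side","top"):
    p,d=robot.read_camera(c);np.savez(c+".npz",p=p,d=d);ims.append(p)
    P=cloud(c,d)
    for l in("tall_bail","low_bail","hook_seat","hook"):
        for r in robot.recognise(c,l)[:4]:
            u,v=np.round(r["uv"]).astype(int);print(c,l,r["confidence"],u,v,P[v,u].round(3))
s=np.hstack(ims);save("a.png",cv2.resize(s,(800,300)));save("top.png",ims[1]);save("side.png",ims[0])
print(robot.read_state()["t"])
E
```

```text
side tall_bail 0.94 226 253 [0.351 0.07  0.086]
side tall_bail 0.92 188 219 [0.354 0.249 0.079]
side tall_bail 0.87 266 301 [ 0.327 -0.114  0.091]
side tall_bail 0.64 310 254 [ 0.505 -0.042  0.08 ]
side low_bail 0.71 382 312 [ 0.53  -0.245  0.043]
side hook_seat 0.78 238 131 [0.548 0.305 0.243]
side hook 0.62 232 124 [0.559 0.349 0.243]
top tall_bail 0.89 265 242 [0.387 0.119 0.078]
top tall_bail 0.83 339 251 [ 0.369 -0.063  0.125]
top tall_bail 0.72 206 246 [0.375 0.27  0.079]
top tall_bail 0.71 317 183 [ 0.535 -0.008  0.125]
top low_bail 0.89 399 186 [ 0.539 -0.232  0.041]
top hook_seat 0.85 158 156 [0.577 0.351 0.247]
top hook 0.74 159 160 [0.578 0.367 0.183]
0.5
```

View pics/side.png

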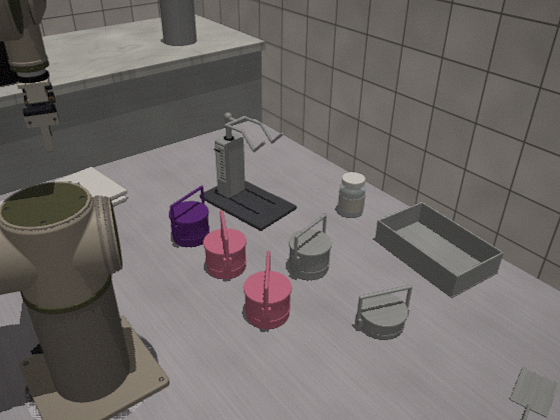

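View pics/top.png

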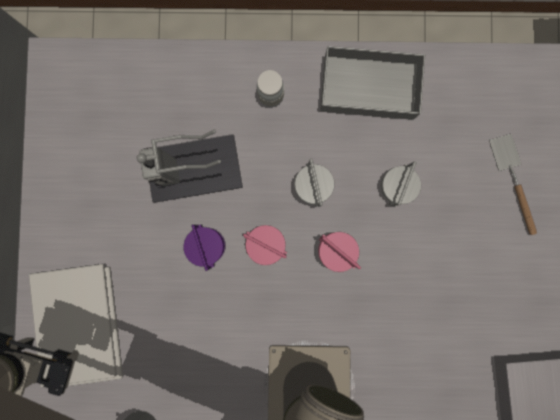

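Four things look like the tall pail in the side view: purple at (188,219), pink at (226,253), pink at (266,301) and steel at (310,254). The steel one fits: it is neither pink nor purple, and its lid is at 80 mm. The low pail is at (382,312). The hook is at (255,130), with its prongs pointing towards -y. Next I confirm with an enlarged crop and measure the bail and prongs.

```bash
python3 - <<'E'
from h import *
crops=[]
for c in("side","top"):
    z=np.load(c+".npz");P=cloud(c,z["d"]);ok=z["d"]>0
    x,y,h=P[...,0],P[...,1],P[...,2]
    m=ok&(abs(x-.53)<.09)&(abs(y+.01)<.09)&(h>.108)&(h<.14)
    Q=P[m];print(c,"bail n",len(Q),"z",np.percentile(Q[:,2],[5,50,95]).round(3))
    k=Q[:,:2];a,b=(lambda r:(r[1],r[0]))(cv2.minAreaRect(k.astype(np.float32)))
    mu=k.mean(0);V=np.linalg.svd(k-mu)[2][0] if len(k)<3000 else None
    s=(k-mu)@V;print(" center",np.round(b,3),"mean",mu.round(3),"size",np.round(a,3),"dir",V.round(3),"ang",np.degrees(np.arctan2(V[1],V[0])).round(1),"mid",(mu+V*(s.min()+s.max())/2).round(3))
    m=ok&(abs(x-.53)<.09)&(abs(y+.01)<.09)&(h>.07)&(h<.09)
    print(" lid",cv2.minAreaRect(P[m][:,:2].astype(np.float32)))
    m=ok&(abs(x-.57)<.13)&(abs(y-.29)<.16)&(h>.195)&(h<.29)
    Q=P[m];print(" hook n",len(Q),Q.min(0).round(3),Q.max(0).round(3))
    for i in np.arange(.16,.44,.015):
        q=Q[(Q[:,1]>=i)&(Q[:,1]<i+.015)]
        for nm,w in(("lo",q[q[:,0]<.58]),("hi",q[q[:,0]>=.58])):
            if len(w):print("  y%.3f"%i,nm,len(w),w.min(0).round(3),w.max(0).round(3))
p=np.load("side.npz")["p"]
a=cv2.resize(p[100:220,200:300],(500,600),interpolation=2);b=cv2.resize(p[210:290,280:340][:, :],(300,400),interpolation=2)
o=np.zeros((600,800,3),np.uint8);o[:,:500]=a;o[:400,500:]=b;save("crop.png",o)
E
```

```text
side bail n 166 z [0.111 0.126 0.129]
 center [ 0.536 -0.005] mean [ 0.534 -0.006] size [0.121 0.01 ] dir [-0.974 -0.227] ang -166.9 mid [ 0.537 -0.006]
 lid ((0.537116289138794, -0.005035869777202606), (0.10049815475940704, 0.10104435682296753), 67.3011474609375)
 hook n 521 [0.539 0.216 0.195] [0.636 0.396 0.26 ]
  y0.205 lo 8 [0.564 0.216 0.236] [0.57  0.219 0.242]
  y0.220 lo 17 [0.56  0.22  0.221] [0.57  0.234 0.242]
  y0.220 hi 11 [0.629 0.227 0.234] [0.636 0.233 0.242]
  y0.235 lo 19 [0.558 0.235 0.204] [0.566 0.249 0.227]
  y0.235 hi 18 [0.625 0.235 0.216] [0.635 0.248 0.236]
  y0.250 lo 21 [0.554 0.251 0.202] [0.562 0.265 0.221]
  y0.250 hi 18 [0.624 0.25  0.204] [0.633 0.264 0.22 ]
  y0.265 lo 28 [0.551 0.265 0.215] [0.565 0.279 0.236]
  y0.265 hi 18 [0.622 0.266 0.204] [0.632 0.28  0.221]
  y0.280 lo 23 [0.549 0.28  0.227] [0.561 0.295 0.248]
  y0.280 hi 27 [0.619 0.28  0.216] [0.631 0.295 0.243]
  y0.295 lo 16 [0.546 0.296 0.242] [0.558 0.31  0.25 ]
  y0.295 hi 23 [0.617 0.295 0.23 ] [0.627 0.309 0.25 ]
  y0.310 lo 12 [0.544 0.31  0.241] [0.553 0.322 0.248]
  y0.310 hi 13
[... 1470 characters left out ...]
28 [0.617 0.295 0.235] [0.626 0.31  0.252]
  y0.310 lo 26 [0.547 0.311 0.242] [0.556 0.325 0.252]
  y0.310 hi 22 [0.615 0.312 0.242] [0.624 0.324 0.252]
  y0.325 lo 24 [0.544 0.325 0.244] [0.551 0.339 0.252]
  y0.325 hi 25 [0.613 0.326 0.244] [0.622 0.34  0.25 ]
  y0.340 lo 74 [0.54  0.34  0.243] [0.58  0.355 0.252]
  y0.340 hi 33 [0.581 0.34  0.242] [0.618 0.355 0.252]
  y0.355 lo 44 [0.542 0.355 0.244] [0.579 0.37  0.254]
  y0.355 hi 74 [0.581 0.355 0.242] [0.615 0.368 0.254]
  y0.370 lo 86 [0.563 0.37  0.195] [0.58  0.385 0.262]
  y0.370 hi 4 [0.58  0.371 0.246] [0.582 0.384 0.255]
  y0.385 lo 36 [0.562 0.385 0.205] [0.58  0.396 0.261]
  y0.385 hi 2 [0.582 0.386 0.255] [0.582 0.387 0.257]
```

View pics/crop.png

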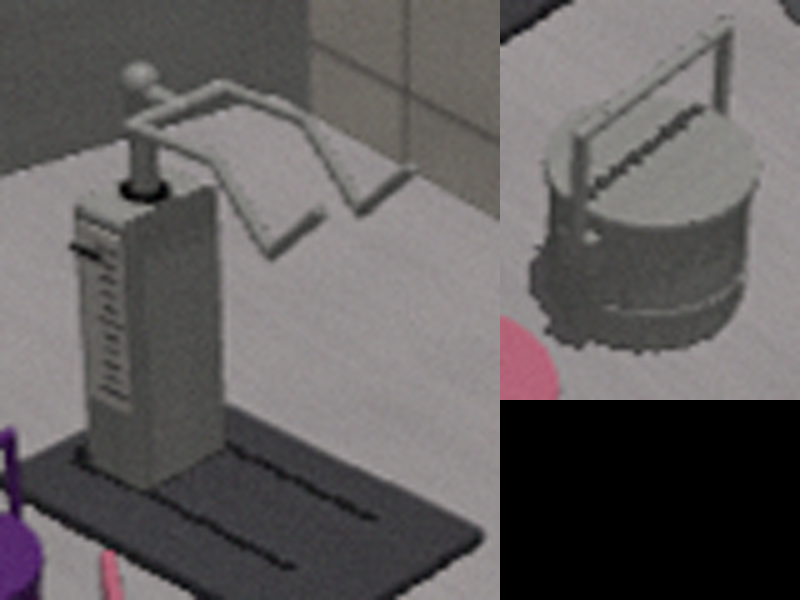

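The crop shows plain grey steel, a tall body and an upright bail, so (310,254) is the pail to weigh. Bar: centre (0.538,-0.005), direction 13.2° from x. Seat: about (0.596,0.255), prongs running back along (-0.175,0.985).

The window under the bail (41 mm) is slightly smaller than the prongs' rise. So I'll tip the pail about 20° with its front down while threading it over the prong ends.

```bash
cat >> h.py <<'E'
def tgt(pos,bardeg,tilt=0):
    # tool down, tool y perpendicular to bar; tilt (deg) leans gripper's top towards +u (bar x z side)
    b=np.radians(bardeg);bx=np.array([np.cos(b),np.sin(b),0]);z=np.array([0,0,-1.]);y=np.cross(z,bx)
    R=np.stack([bx,y,z],1)
    return np.array(pos),Rn.from_rotvec(-bx*np.radians(tilt))*Rn.from_matrix(R)
def delta(pos,R,half=False):
    s=robot.read_state();R0=Rn.from_rotvec(s["orientation"])
    d=R0.inv().apply(pos-np.array(s["tool_pos"]));o=[]
    for k in(0,np.pi):
        o.append((R0.inv()*R*Rn.from_rotvec([0,0,k])).as_rotvec())
    print("shift",d.round(4),"turn",[x.round(4) for x in o]);return d
E
python3 - <<'E'
from h import *
s=robot.read_state();print(s["tool_pos"],Rn.from_rotvec(s["orientation"]).as_matrix().round(3),s["opening"],s["force"])
delta(*tgt([.538,-.005,.20],13.2))
E
```

```text
[0.1517902  0.58046955 0.2296117 ] [[-0.967  0.253 -0.   ]
 [ 0.253  0.967 -0.   ]
 [-0.    -0.    -1.   ]] 0.09301337244064845 [ 0.05384908 -0.50001202  0.15471704]
shift [-0.5218 -0.4687  0.0297] turn [array([-0.0000e+00,  1.0000e-04,  2.6554e+00]), array([-1.000e-04, -0.000e+00, -4.862e-01])]
```

Emit:
move_arm:
  deltas: [-0.04, -0.036, -0.02, 0, 0, -0.04, 1, -0.08, -0.072, -0.03, 0, 0, -0.08, 1, -0.12, -0.108, -0.03, 0, 0, -0.12, 1, -0.16, -0.144, -0.03, 0, 0, -0.16, 1, -0.2, -0.18, -0.03, 0, 0, -0.2, 1, -0.245, -0.22, -0.03, 0, 0, -0.24, 1, -0.29, -0.26, -0.03, 0, 0, -0.28, 1, -0.335, -0.3, -0.03, 0, 0, -0.32, 1, -0.38, -0.341, -0.02, 0, 0, -0.36, 1, -0.425, -0.382, -0.01, 0, 0, -0.4, 1, -0.47, -0.422, 0, 0, 0, -0.44, 1, -0.51, -0.458, 0.01, 0, 0, -0.486, 1]

```text
t: 2.0
tool_pos: [0.5303, 0.0062, 0.2196]
orientation: [-0.362, 3.12, -0.0]
force: [0.5, 0.4, 0.1]
opening: 0.093
gripper_force: 0.0
```

```bash
python3 - <<'E'
from h import *
print(robot.read_state()["q"])
delta(*tgt([.538,-.005,.117],13.2))
s=robot.read_state();p,d=robot.read_camera("wrist");save("w1.png",p);print(s["t"],s["tool_pos"])
p,d=robot.read_camera("top");P=cloud("top",d);m=(d>0)&(abs(P[...,0]-.53)<.07)&(abs(P[...,1]+.01)<.05)&(P[...,2]>.11)&(P[...,2]<.14);print(m.sum())
E
```

```text
[-8.49819068e-02 -5.44827438e-02  1.69608297e+00  4.93966760e-05
  1.49914297e+00 -1.88661809e+00]
shift [-0.0048 -0.0127  0.1026] turn [array([-1.3000e-03, -3.0000e-04, -3.1411e+00]), array([-0.0002,  0.0008,  0.0005])]
2.0 [0.53030962 0.00622803 0.21959965]
47
```

View pics/w1.png

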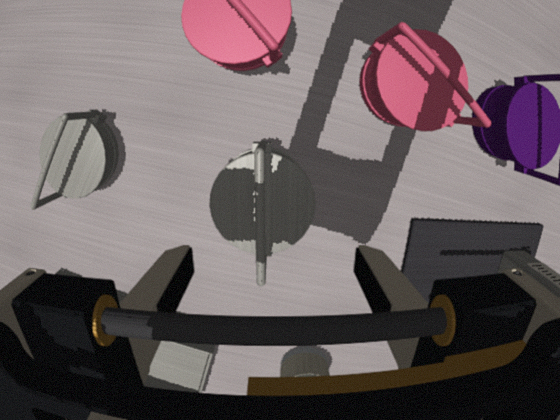

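The wrist view shows the bar at column ~262, vertical and so aligned. It sits slightly off the finger midline (~275), which agrees with the computed 13 mm shift. Descending and gripping.

Emit:
move_arm:
  deltas: [-0.005, -0.0127, 0.02, 0, 0, 0, 1, -0.005, -0.0127, 0.055, 0, 0, 0, 1, -0.005, -0.0127, 0.085, 0, 0, 0, 1, -0.005, -0.0127, 0.1025, 0, 0, 0, 1, -0.005, -0.0127, 0.1025, 0, 0, 0, 1, -0.005, -0.0127, 0.1025, 0, 0, 0, 0, -0.005, -0.0127, 0.1025, 0, 0, 0, 0, -0.005, -0.0127, 0.1025, 0, 0, 0, 0, -0.005, -0.0127, 0.1025, 0, 0, 0, 0, -0.005, -0.0127, 0.1025, 0, 0, 0, 0, -0.005, -0.0127, 0.1025, 0, 0, 0, 0, -0.005, -0.0127, 0.1025, 0, 0, 0, 0]
  squeeze: 60

```text
t: 3.6
tool_pos: [0.537, -0.0029, 0.1171]
orientation: [0.361, -3.121, -0.0]
force: [0.1, -0.3, 0.0]
opening: 0.0274
gripper_force: 0.0
```

Emit:
move_arm:
  deltas: [0, 0, 0, 0, 0, 0, 0, 0, 0, 0, 0, 0, 0, 0, 0, 0, 0, 0, 0, 0, 0, 0, 0, 0, 0, 0, 0, 0, 0, 0, -0.015, 0, 0, 0, 0, 0, 0, -0.04, 0, 0, 0, 0, 0, 0, -0.07, 0, 0, 0, 0, 0, 0, -0.1, 0, 0, 0, 0, 0, 0, -0.13, 0, 0, 0, 0, 0, 0, -0.155, 0, 0, 0, 0, 0, 0, -0.17, 0, 0, 0, 0, 0, 0, -0.17, 0, 0, 0, 0]

```text
t: 5.1
tool_pos: [0.5376, -0.0029, 0.2884]
orientation: [-0.361, 3.119, -0.001]
force: [0.7, 0.4, -4.3]
opening: 0.0063
gripper_force: 60.0
```

```bash
python3 - <<'E'
from h import *
# waypoint A: bar 0.10 m out in front of the seat along -u, 0.055 over it; grasp point = bar; TCP 8 mm ahead along tool z
u=np.array([-.175,.985,0]);seat=np.array([.596,.255,.216])
for s,h,t in((-.12,.07,0),(-.12,.07,20)):
    bar=seat+u*s+[0,0,h];p,R=tgt(bar,10.1,t);p=bar+R.apply([0,0,.008]);delta(p,R)
E
```

```text
shift [-0.1092  0.1178  0.0105] turn [array([-3.0000e-03, -8.0000e-04, -3.0876e+00]), array([-0.0005,  0.0019,  0.054 ])]
shift [-0.109   0.1151  0.0101] turn [array([-0.0174,  0.5356, -3.0419]), array([0.3485, 0.0113, 0.0531])]
```

Emit:
move_arm:
  deltas: [-0.01, 0.01, 0, 0, 0, 0.01, 0, -0.03, 0.032, 0.005, 0, 0, 0.02, 0, -0.055, 0.058, 0.01, 0, 0, 0.03, 0, -0.08, 0.085, 0.01, 0, 0, 0.04, 0, -0.1, 0.107, 0.01, 0, 0, 0.053, 0, -0.109, 0.118, 0.01, 0, 0, 0.053, 0, -0.109, 0.1175, 0.01, 0.05, 0.002, 0.053, 0, -0.109, 0.117, 0.01, 0.12, 0.004, 0.053, 0, -0.109, 0.1165, 0.01, 0.19, 0.006, 0.053, 0, -0.109, 0.116, 0.01, 0.26, 0.008, 0.053, 0, -0.109, 0.1155, 0.01, 0.32, 0.01, 0.053, 0, -0.109, 0.115, 0.01, 0.349, 0.011, 0.053, 0]

```text
t: 6.6
tool_pos: [0.6164, 0.1344, 0.2759]
orientation: [-0.272, 3.055, -0.541]
force: [1.0, -0.1, -3.6]
opening: 0.0063
gripper_force: 60.0
```

```bash
python3 - <<'E'
from h import *
s=robot.read_state();p,d=robot.read_camera("side");save("s2.png",cv2.resize(p[60:270,160:440],(800,600),interpolation=2))
P=cloud("side",d);bx=np.array([.985,.175,0]);u=np.array([-.175,.985,0]);seat=np.array([.596,.255,.216])
g=Rn.from_rotvec(s["orientation"]).apply([0,0,-.008])+s["tool_pos"]
print("grasp rel seat: u,b,z",(g-seat)@u,(g-seat)@bx,(g-seat)[2],"axis",Rn.from_rotvec(s["orientation"]).as_matrix()[:,2].round(3),s["wrist_torque"],s["force"])
Q=P[d>0]-g;a,b,z=Q@u,Q@bx,Q[:,2]
m=(abs(a)<.09)&(abs(b)<.075)&(z<-.02)&(z>-.16)
Q=np.stack([a,b,z],1)[m]
# fit plane for lid: points with b within 45mm, RANSAC
rng=np.random.default_rng(0);best=0
L=Q[(Q[:,2]>-.08)&(Q[:,2]<-.02)]
for _ in range(500):
    q=L[rng.choice(len(L),3,False)];n=np.cross(q[1]-q[0],q[2]-q[0]);n/=np.linalg.norm(n)+1e-12
    if abs(n[2])<.8:continue
    k=abs((L-q[0])@n)<.002
    if k.sum()>best:best=k.sum();B=k
c=L[B].mean(0);n=np.linalg.svd(L[B]-c)[2][2];n*=np.sign(n[2]);print(best,len(L),"lid normal(u,b,z)",n.round(3),"tilt u deg",np.degrees(np.arctan2(n[0],n[2])),"b",np.degrees(np.arctan2(n[1],n[2])),"dist bar to plane",(-c)@n)
print("lid u range",L[B][:,0].min(),L[B][:,0].max(),"b",L[B][:,1].min(),L[B][:,1].max())
E
```

```text
grasp rel seat: u,b,z -0.11958081256774718 -0.000979990307378731 0.0674564577725141 axis [ 0.057 -0.338 -0.939] [0.5561333  0.08830022 0.01147957] [ 0.96925477 -0.05334335 -3.5970555 ]
369 1149 lid normal(u,b,z) [ 0.309 -0.     0.951] tilt u deg 17.999133715534636 b -0.005883385290816982 dist bar to plane 0.04608567961877362
lid u range -0.06304665067489537 0.031774347151636274 b -0.06046828043924581 0.058975686383597466
```

View pics/s2.png

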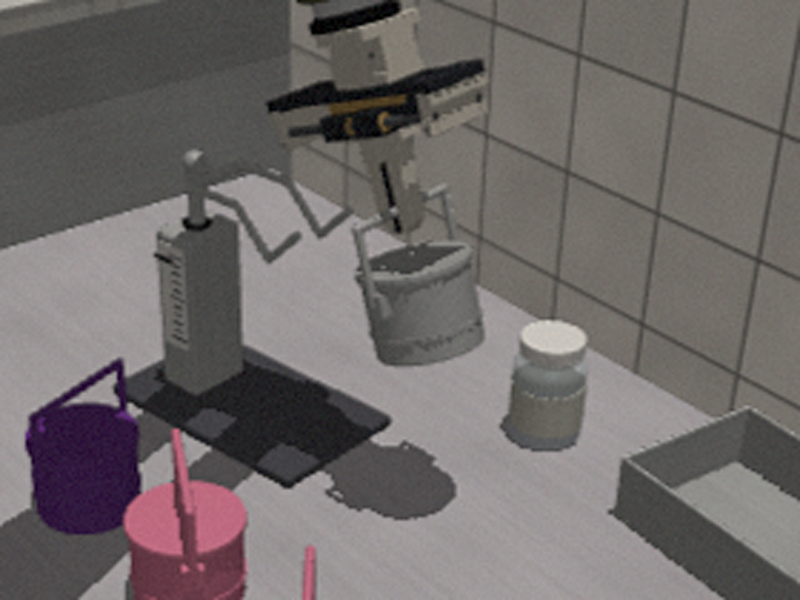

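The pail holds its tilt at 18°. It is centred across the bar and the lid plane sits 46 mm under the bar, as specified. Now the threading waypoints.

```bash
python3 - <<'E'
from h import *
u=np.array([-.175,.985,0]);bx=np.array([.985,.175,0]);seat=np.array([.596,.255,.2135])
for s,h,t in((-.12,.07,20),(-.07,.038,23),(-.033,.038,23),(-.02,.030,20),(-.01,.021,16),(0,.014,10)):
    bar=seat+u*s+[0,0,h+.0025];p,R=tgt(bar,10.1,t);p=bar+R.apply([0,0,.008]);print(s,h,t,end=" ");delta(p,R)
E
```

```text
-0.12 0.07 20 shift [-0.001  -0.0015 -0.0023] turn [array([ 4.9000e-03, -2.9000e-03, -3.1393e+00]), array([-0.0018, -0.0031,  0.0023])]
-0.07 0.038 23 shift [-0.0012  0.056   0.0106] turn [array([ 0.0048,  0.0793, -3.1382]), array([ 0.0505, -0.0031,  0.0024])]
-0.033 0.038 23 shift [-0.0013  0.0908 -0.0022] turn [array([ 0.0048,  0.0793, -3.1382]), array([ 0.0505, -0.0031,  0.0024])]
-0.02 0.03 20 shift [-0.0013  0.1062  0.0009] turn [array([ 4.9000e-03, -2.9000e-03, -3.1393e+00]), array([-0.0018, -0.0031,  0.0023])]
-0.01 0.021 16 shift [-0.0014  0.1192  0.0059] turn [array([ 0.0051, -0.1125, -3.1374]), array([-0.0717, -0.0032,  0.0022])]
0 0.014 10 shift [-0.0014  0.1318  0.0089] turn [array([ 0.0052, -0.2765, -3.1274]), array([-0.1764, -0.0033,  0.002 ])]
```

Emit:
move_arm:
  deltas: [-0.001, 0.014, 0.003, 0.013, 0, 0, 0, -0.001, 0.028, 0.0055, 0.025, 0, 0, 0, -0.001, 0.042, 0.008, 0.038, 0, 0, 0, -0.001, 0.056, 0.0105, 0.05, 0, 0, 0, -0.001, 0.056, 0.0105, 0.05, 0, 0, 0, -0.001, 0.065, 0.007, 0.05, 0, 0, 0, -0.001, 0.074, 0.004, 0.05, 0, 0, 0, -0.001, 0.078, 0.0025, 0.05, 0, 0, 0]

```text
t: 7.65
tool_pos: [0.6052, 0.2062, 0.2485]
orientation: [-0.269, 3.035, -0.613]
force: [0.7, 0.7, -3.9]
opening: 0.0061
gripper_force: 60.0
```

```bash
python3 - <<'E'
from h import *
s=robot.read_state();bx=np.array([.985,.175,0]);u=np.array([-.175,.985,0]);seat=np.array([.596,.255,.216])
g=Rn.from_rotvec(s["orientation"]).apply([0,0,-.008])+s["tool_pos"]
print("grasp rel seat: u,b,z",(g-seat)@u,(g-seat)@bx,(g-seat)[2],s["force"])
p,d=robot.read_camera("side");save("s3.png",cv2.resize(p[100:220,200:360],(800,600),interpolation=2))
E
```

```text
grasp rel seat: u,b,z -0.046615426161598965 0.0005524391945281674 0.03985792657714335 [ 0.66597163  0.69125073 -3.90841407]
```

View pics/s3.png

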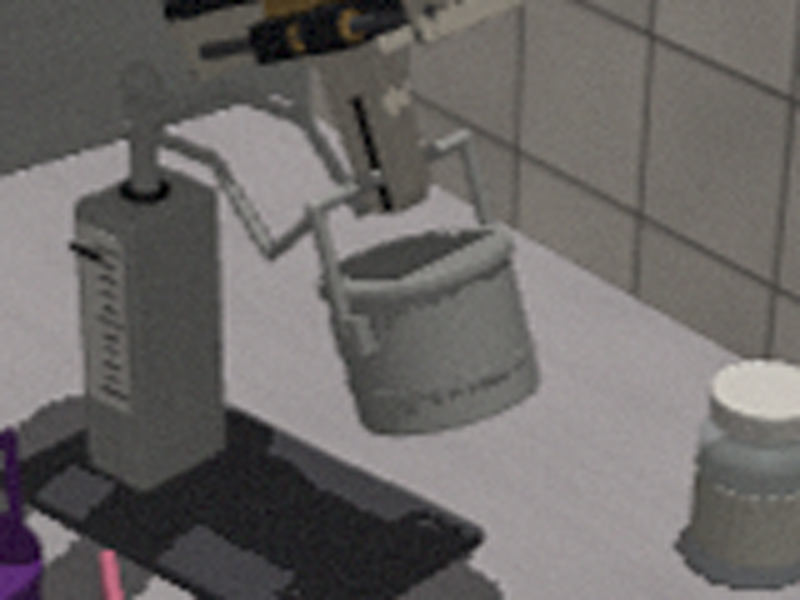

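The bar is just in front of the prong ends and above them, and the lid's front edge is under the Vs. There is no contact force, so I continue over and into the Vs.

```bash
python3 - <<'E'
from h import *
u=np.array([-.175,.985,0]);seat=np.array([.596,.255,.216])
for s,h,t in((-.033,.039,23),(-.02,.031,20),(-.01,.022,16),(0,.014,10),(0,.010,0)):
    bar=seat+u*s+[0,0,h];p,R=tgt(bar,10.1,t);p=bar+R.apply([0,0,.008]);print(s,h,t,end=" ");delta(p,R)
E
```

```text
-0.033 0.039 23 shift [ 0.0005  0.0125 -0.0045] turn [array([ 1.3000e-03,  4.4000e-03, -3.1405e+00]), array([ 0.0028, -0.0008,  0.001 ])]
-0.02 0.031 20 shift [ 0.0005  0.028  -0.0022] turn [array([ 1.3000e-03, -7.7900e-02, -3.1396e+00]), array([-0.0496, -0.0009,  0.001 ])]
-0.01 0.022 16 shift [0.0004 0.0413 0.0022] turn [array([ 1.400e-03, -1.874e-01, -3.135e+00]), array([-0.1194, -0.0009,  0.001 ])]
0 0.014 10 shift [0.0004 0.0545 0.0055] turn [array([ 1.500e-03, -3.512e-01, -3.121e+00]), array([-0.2241, -0.0009,  0.0009])]
0 0.01 0 shift [0.0004 0.0573 0.0088] turn [array([ 1.6000e-03, -6.2190e-01, -3.0786e+00]), array([-0.3986, -0.001 ,  0.0009])]
```

Emit:
move_arm:
  deltas: [0.0005, 0.006, -0.002, 0, 0, 0, 0, 0.0005, 0.0125, -0.0045, 0, 0, 0, 0, 0.0005, 0.02, -0.0035, -0.02, 0, 0, 0, 0.0005, 0.028, -0.002, -0.05, 0, 0, 0, 0.0005, 0.035, 0, -0.085, 0, 0, 0, 0.0005, 0.0413, 0.002, -0.12, 0, 0, 0, 0.0005, 0.048, 0.004, -0.17, 0, 0, 0, 0.0005, 0.0545, 0.0055, -0.224, 0, 0, 0, 0.0005, 0.0555, 0.0065, -0.28, 0, 0, 0, 0.0005, 0.0565, 0.0075, -0.34, 0, 0, 0, 0.0005, 0.0573, 0.0088, -0.398, 0, 0, 0, 0.0005, 0.0573, 0.0088, -0.398, 0, 0, 0]

```text
t: 9.2
tool_pos: [0.5963, 0.2525, 0.2178]
orientation: [0.273, -3.128, 0.002]
force: [0.7, -0.5, -3.9]
opening: 0.0062
gripper_force: 60.0
```

```bash
python3 - <<'E'
from h import *
s=robot.read_state();bx=np.array([.985,.175,0]);u=np.array([-.175,.985,0]);seat=np.array([.596,.255,.216])
g=Rn.from_rotvec(s["orientation"]).apply([0,0,-.008])+s["tool_pos"]
print("grasp rel seat: u,b,z",(g-seat)@u,(g-seat)@bx,(g-seat)[2],s["force"])
p,d=robot.read_camera("side");save("s4.png",cv2.resize(p[100:220,200:360],(800,600),interpolation=2))
E
```

```text
grasp rel seat: u,b,z -0.0024909003752053996 -0.00010767035337008789 0.009767828220180047 [ 0.65594481 -0.53077152 -3.88795305]
```

View pics/s4.png

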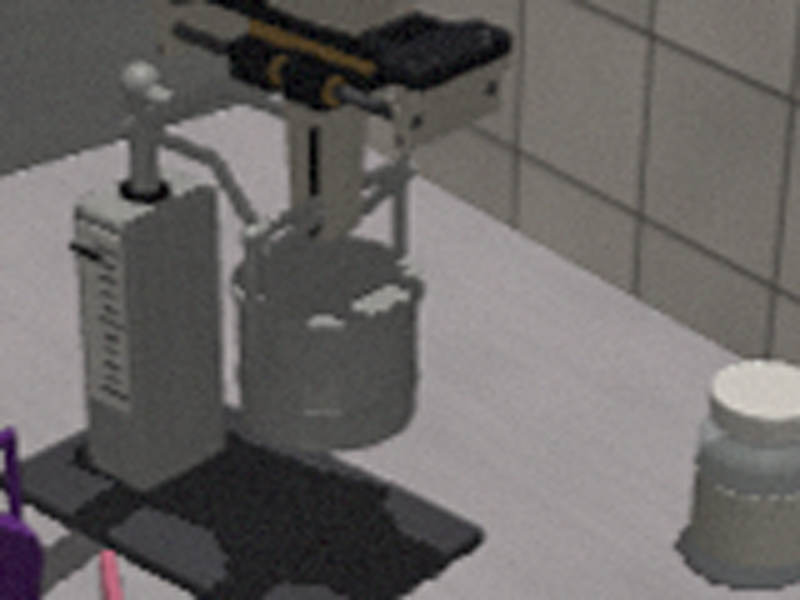

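The pail is upright with both prongs through the bail window and the bar ~10 mm above the Vs. Lowering slowly, about 22 mm/s.

Emit:
move_arm:
  deltas: [0, 0.001, 0.002, 0, 0, 0, 0, 0, 0.001, 0.005, 0, 0, 0, 0, 0, 0.001, 0.008, 0, 0, 0, 0, 0, 0.001, 0.0105, 0, 0, 0, 0, 0, 0.001, 0.013, 0, 0, 0, 0, 0, 0.001, 0.0155, 0, 0, 0, 0, 0, 0.001, 0.018, 0, 0, 0, 0, 0, 0.001, 0.0205, 0, 0, 0, 0, 0, 0.001, 0.023, 0, 0, 0, 0, 0, 0.001, 0.025, 0, 0, 0, 0, 0, 0.001, 0.027, 0, 0, 0, 0, 0, 0.001, 0.028, 0, 0, 0, 0]

```text
t: 10.75
tool_pos: [0.5958, 0.2552, 0.1898]
orientation: [0.277, -3.128, 0.001]
force: [-1.8, 4.8, -0.9]
opening: 0.0066
gripper_force: 60.0
```

```bash
python3 - <<'E'
from h import *
print(robot.read_state()["force"],robot.read_state()["wrist_torque"],robot.read_state()["tool_pos"])
E
```

```text
[-1.8250586   4.79263102 -0.90161867] [0.878683   0.30258966 0.05495865] [0.59578225 0.25520512 0.18984321]
```

Most of the weight is on the hook, with a sideways force along +u: the bar is leaning on the tip-side slope. Shifting it back a little.

Emit:
move_arm:
  deltas: [0, 0.0015, 0, 0, 0, 0, 0, 0, 0.003, 0, 0, 0, 0, 0, 0, 0.003, 0, 0, 0, 0, 0]

```text
t: 11.12
tool_pos: [0.5955, 0.2578, 0.1899]
orientation: [0.276, -3.128, 0.002]
force: [0.5, 0.6, -0.8]
opening: 0.0062
gripper_force: 60.0
```

Emit:
move_arm:
  deltas: [0, 0.0005, 0.0015, 0, 0, 0, 0, 0, 0.0005, 0.003, 0, 0, 0, 0, 0, 0.0005, 0.0045, 0, 0, 0, 0, 0, 0.0005, 0.005, 0, 0, 0, 0, 0, 0.0005, 0.005, 0, 0, 0, 0]

```text
t: 11.75
tool_pos: [0.5952, 0.2583, 0.1848]
orientation: [0.277, -3.128, 0.002]
force: [0.9, 1.3, 0.0]
opening: 0.0062
gripper_force: 60.0
```

Emit:
move_arm:
  deltas: [0, 0, 0, 0, 0, 0, 0.4, 0, 0, 0, 0, 0, 0, 0.4, 0, 0, 0, 0, 0, 0, 0.4, 0, 0, 0, 0, 0, 0, 0.4, 0, 0, 0, 0, 0, 0, 0.4, 0, 0, 0, 0, 0, 0, 0.4, 0, 0, 0, 0, 0, 0, 0.4, 0, 0, 0, 0, 0, 0, 0.4]
  squeeze: 10

```text
t: 12.75
tool_pos: [0.5952, 0.2583, 0.1848]
orientation: [0.277, -3.128, 0.002]
force: [0.6, 0.9, 0.1]
opening: 0.0371
gripper_force: 0.0
```

```bash
python3 - <<'E'
from h import *
s=robot.read_state();print(s["opening"],s["force"],s["t"])
p,d=robot.read_camera("side");save("s5.png",cv2.resize(p[100:220,200:360],(800,600),interpolation=2))
E
```

```text
0.037068841715524485 [0.60776434 0.87075853 0.11058758] 12.75
```

View pics/s5.png

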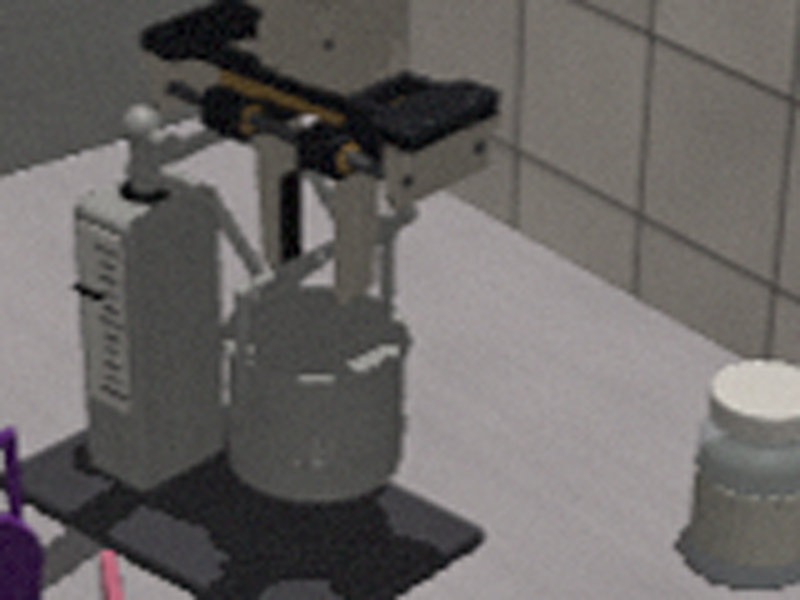

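The pail hangs upright on the dipped hook, with the fingers open and clear of the bar. Withdrawing straight up and waiting.

Emit:
move_arm:
  deltas: [0, 0, -0.004, 0, 0, 0, 0.4, 0, 0, -0.012, 0, 0, 0, 0.4, 0, 0, -0.022, 0, 0, 0, 0.4, 0, 0, -0.034, 0, 0, 0, 0.4, 0, 0, -0.05, 0, 0, 0, 0.4, 0, 0, -0.07, 0, 0, 0, 0.4, 0, 0, -0.09, 0, 0, 0, 0.4, 0, 0, -0.11, 0, 0, 0, 0.4, 0, 0, -0.12, 0, 0, 0, 0.4, 0, 0, -0.12, 0, 0, 0, 0.4, 0, 0, -0.12, 0, 0, 0, 0.4, 0, 0, -0.12, 0, 0, 0, 0.4]

```text
t: 14.3
tool_pos: [0.5949, 0.2584, 0.3034]
orientation: [0.276, -3.126, 0.003]
force: [-0.1, 0.4, -0.4]
opening: 0.037
gripper_force: 0.0
```

Emit:
move_arm:
  deltas: [0, 0, 0, 0, 0, 0, 0.4, 0, 0, 0, 0, 0, 0, 0.4, 0, 0, 0, 0, 0, 0, 0.4, 0, 0, 0, 0, 0, 0, 0.4, 0, 0, 0, 0, 0, 0, 0.4, 0, 0, 0, 0, 0, 0, 0.4, 0, 0, 0, 0, 0, 0, 0.4, 0, 0, 0, 0, 0, 0, 0.4, 0, 0, 0, 0, 0, 0, 0.4, 0, 0, 0, 0, 0, 0, 0.4, 0, 0, 0, 0, 0, 0, 0.4, 0, 0, 0, 0, 0, 0, 0.4]

```text
t: 15.8
tool_pos: [0.5953, 0.2585, 0.3047]
orientation: [0.277, -3.128, 0.002]
force: [0.3, 0.2, -0.8]
opening: 0.0373
gripper_force: 0.0
```

```bash
python3 - <<'E'
from h import *
P0=None
import time
for i in range(2):
    p,d=robot.read_camera("side");P=cloud("side",d)
    bx=np.array([.985,.175,0]);u=np.array([-.175,.985,0]);Q=P[d>0]-[.596,.257,0];a,b,z=Q@u,Q@bx,Q[:,2]
    m=(abs(a)<.012)&(abs(b)<.06)&(z>.17)&(z<.22);print("bar z",np.percentile(z[m],[10,50,90]).round(4),"u",a[m].mean().round(4),"b",b[m].min().round(3),b[m].max().round(3))
    for _ in range(7): robot.read_camera("top")
    save("s6.png",cv2.resize(p[100:220,200:360],(800,600),interpolation=2))
print(robot.read_state()["t"])
E
```

```text
bar z [0.1765 0.1908 0.1948] u 0.0011 b -0.06 0.059
bar z [0.1775 0.191  0.1953] u 0.0005 b -0.06 0.058
16.6
```

View pics/s6.png

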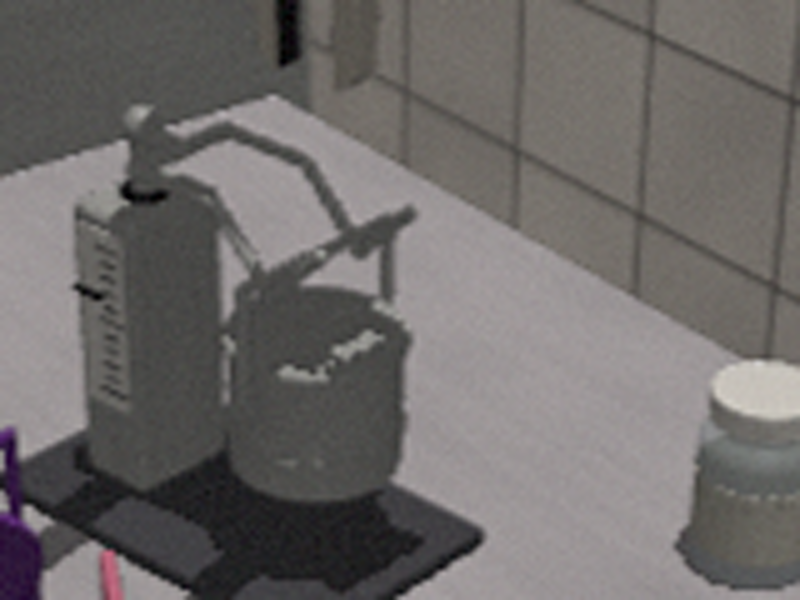

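The pail hangs straight and centred on both prongs. The bar sits at ~0.192 m (about 24 mm of dip) and did not move between the two readings. The gripper is well clear, so I hand in.

```bash
python3 -c "
from plant import robot
print(robot.close_job())"
```

```text
the job is handed in; nothing more can be done
None
```

The tall steel pail hangs upright and still on both prongs with the hook dipped about 24 mm; the gripper is clear, the low pail was never approached, and the job is handed in (no verdict was returned).

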